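Unscrew the left-hand spinner of a paint-drying fan

TASK

Take the red spinner off the paint-drying fan, which stands face-up with its front guard removed. It has a left-hand thread, so turn it clockwise as seen from above and go by feel: do not force it, neither by screwing it tight nor by pulling hard while the thread still holds. When it has run off, lift it away and stand it gently, open rim down, on the free floor of the steel parts tray, leaving the tools in the tray and everything else on the table where they are.

Things in the scene. Friction and masses are not known exactly. Their poses are not given: they have to be found in the camera images.
- spinner: Red-painted aluminium nose nut (spinner) of the fan, upright on its shaft: ribbed cylinder 50 mm in diameter from 8 to 50 mm above its rim, domed nose up to 66 mm, rim 56 mm wide at the bottom; 160 to 260 g. Origin: centre of the open rim (its underside), z up through the nose. Hollow below: bore 33 mm wide, 31 mm deep. Good grip: 35 to 45 mm above the rim, free all round.
- spinner_nose (a point): Tip of the spinner's nose, 66 mm above the centre of its rim, on its axis.
- fan_hub (a point): Centre of the top face of the fan's hub (68 mm wide), 150 mm above the table. From here a brass shaft end 28 mm thick and 27 mm long stands up with a coarse LEFT-hand thread, 18 mm of rise per full turn. The spinner starts 3 to 5 mm above this point, stiffened by a spring washer. Turned clockwise it climbs and pushes the hand up; turned the other way it draws the hand down.
- fan: Bench fan, fixed, facing straight up: round wire guard 260 mm wide, rim 150 mm above the table, blue tube stand. Origin: on the table under the shaft. Four grey blades, all below 150 mm. A dowel through the guard stops the rotor; it first turns along with the spinner by 0.15 to 0.45 rad, then the thread gives. It runs off within one turn, several grasps; let go of, the spinner stays put meanwhile.
- tray: Open steel parts tray, 260 (x) by 190 (y) by 30 mm high, walls and floor 4 mm, fixed. Origin: centre of its underside. Two tools lie along x in its +y half; the floor from y = -90 to about +15 mm in its own frame is free.
- screwdriver: Yellow screwdriver, 190 mm long, in the tray along its +y wall. Not to be moved.
- wrench: Steel wrench, 170 mm long, in the tray beside the screwdriver, about 38 mm to the +y side of the tray's centre line. Not to be moved.
- tape: Roll of yellow masking tape, 96 mm wide, 36 mm high, lying beyond the fan. Not to be moved.
- cup: White mixing cup, 76 mm wide, 80 mm high, standing beyond the tray. Not to be moved.
- lamp: Red and black cordless inspection lamp, 210 mm high, standing at the right side. Not to be moved.
- sanding_block: Blue hand sanding block, 125 by 66 mm, 38 mm high, at the left side. Not to be moved.
Things that resemble listed ones, but are neither listed nor needed, are in the scene too. Leave any yellow look-alike of the spinner alone.

How it is judged:
By the outcome, as a careful person would: the job done as asked, in the order asked, and still so for the second after the job is handed in, with the robot touching nothing.
It also fails if it takes over 64 s, if anything falls off the work surface, if the arm or the gripper's body presses on something with over 40 N, if the wrist force passes 120 N, or if a joint passes its speed limit or range.

ROBOT

A 7-joint arm with a two-finger parallel gripper is mounted at the origin on the work surface. World frame = base frame: x ahead of the robot, y to its left, z up, the work surface at z = 0. Lengths are in m, angles in rad, forces in N, time in s.
With the tool pointing down it reaches from about 0.4 to 0.85 m from the base axis. Payload 4.4 kg.
Tool frame: the origin (TCP) lies midway between the tips of the shut fingers; the grasp point (between the pads) lies 19 mm behind it; z points along the fingers, y is the direction in which the jaws open and shut (so a half turn about z gives the same grasp; the last joint's range is limited). The gripper opens to 94 mm and grips with 3 to 60 N. Pads are 16 mm wide; open, the fingers measure 119 mm over their backs; the gripper's body (75 mm by 177 mm) begins 78 mm behind the grasp point.
Start: joints at [-1.271, 0.628, 0.038, 1.517, -0.027, 0.996, -0.02], TCP at [0.232, 0.607, 0.205] pointing down, gripper open.
Joint ranges: [-3.06, 3.06], [-0.37, 2.12], [-1.25, 1.32], [0.18, 2.47], [-1.1, 4.24], [0.23, 1.98], [-2.94, 2.94]. Speed limits (rad/s): [2.57, 2.57, 3.14, 3.14, 3.14, 3.14, 3.14].

INTERFACE

Orientations are given as [roll, pitch, yaw] about the fixed x, y, z axes, in that order (R = Rz(yaw) Ry(pitch) Rx(roll)).
In Python, from plant import telemetry, cams, hand_in gives the robot as it stands. The module is installed in compiled form; this text tells all that it offers.
- The arm moves only by the tool send_rows, never from a script. Its arguments are lists of equal length, an entry for each row: "grip": the finger opening in cm, from 0 to 9.4; "dp": the shift along the tool's x, y, z in cm, a list of three; "delta_rot": the turn, a rotation vector about the tool's x, y, z in rad, a list of three. A call has exactly 8 rows; each row shifts and turns the pose as measured when the row begins, along the tool's axes as they then stand; what a row does not reach is not made up. A row lasts 1/8 s, in which the tool goes at most 62.5 mm and 10.7 degrees, less where a joint would pass 70% of its speed; a pose out of reach is approached as far as the arm can. A call is refused whole if a number of a shift passes 6.25 or a number of a turn 0.188, either way. A call with a gripper value outside its range is refused whole. The fingers move at their own pace and stop on an object; the grip force is fixed at half the most. Time passes only in rows, so rows that do not move let the fingers close, or fill a call up. It gives the time, the measured TCP pose, the force and the opening at its end, in the units of the state.
- telemetry.state(): the state, without advancing time (a new reading comes with each control period).
- cams.get_image(name): name is "side" or "top" or "wrist"; returns (picture, depth): 480x640x3 uint8, blue, green, red; 480x640 float32, m along the optical axis (not along the pixel's ray), 0 where there is no reading.
- cams.get_calibration(name): a dict with "mtx" (3x3 intrinsics, pixels), "R" (3x3) and "t" (3): a world point X has camera coordinates R X + t; the wrist camera has in their place "hand_eye" (4x4, takes a point from camera to tool coordinates, whose origin is the TCP and whose axes are the flange's). Camera axes: x right, y down, z forward; pixel columns grow to the right and rows downward; lengths in m; the calibration is good to about 2 mm. The wrist camera is an equidistant fisheye: a pixel r from the principal point sees the ray r / f radians off the axis. A picture is of the moment at which its call begins: read the wrist's pose just before it. get_calibration takes no time and is no camera call.
- hand_in(): hands the job in, once; it reports no verdict.
The state is a dict: "time": time; "joint_pos": joint angles; "joint_vel": joint speeds; "tau": joint torques, N m; "ee_pos": TCP position; "tcp_rot": TCP orientation; "contact_force": force on the tool from outside, world axes, zero at the start; "moment": the same for the moment, N m; "finger_gap": finger opening in m.
Only numpy, scipy, OpenCV 4.12 (cv2) and the standard library are available. Lean on these libraries where they do the work, as an engineer would, in place of code of your own. Each camera call takes 0.05 s, during which the arm holds its last target.

## Working session

There is one attempt and no reset: what is moved stays moved. The work goes in short steps, Python scripts to look and compute and a tool call to move; the robot and the scene stay as the last step left them, time stands still between calls to the robot, and variables do not carry over. Pictures are saved under pics/ and viewed, and the job is handed in when it is done.

Besides the shell and the picture viewer there is one more tool, called after "Call:" in YAML: its name, and indented under it one key for each argument. send_rows: Moves the arm, as the interface text tells. Its arguments: {"type":"object","properties":{"grip":{"type":"array"},"dp":{"type":"array"},"delta_rot":{"type":"array"}},"required":["grip","dp","delta_rot"]}

```bash
mkdir -p pics; cat > h.py <<'E'
import numpy as np, cv2
from plant import telemetry, cams, hand_in
def ray(cal,u,v):
    K=np.array(cal["mtx"]);R=np.array(cal["R"]);t=np.array(cal["t"])
    d=R.T@np.linalg.inv(K)@np.array([u,v,1.0]); return -R.T@t,d
def onz(cal,u,v,z):
    c,d=ray(cal,u,v); return c+d*(z-c[2])/d[2]
def deproj(cal,u,v,dep):
    c,d=ray(cal,u,v); return c+d*dep
E
python3 - <<'E'
from h import *
s=telemetry.state()
for k in s: print(k,np.round(s[k],3))
for n in ("side","top"):
    im,d=cams.get_image(n); cv2.imwrite(f"pics/{n}0.png",im); np.save(f"pics/{n}0.npy",d)
    c=cams.get_calibration(n); print(n,{k:np.round(v,3).tolist() for k,v in c.items()})
print(cams.get_calibration("wrist"))
E
```

```text
time 0.0
joint_pos [-1.271  0.629  0.038  1.518 -0.027  0.996 -0.02 ]
joint_vel [ 0.    -0.001  0.001  0.     0.002  0.002  0.001]
tau [ 1.0000e-03 -5.4973e+01  1.1430e+00 -1.8664e+01 -5.2000e-02  2.4000e-02
  0.0000e+00]
ee_pos [0.232 0.606 0.205]
tcp_rot [-3.14   0.     2.776]
contact_force [-0.065 -0.012  0.381]
moment [ 0.006 -0.015  0.011]
finger_gap 0.094
side {'mtx': [[574.521, 0.0, 321.604], [0.0, 574.521, 250.364], [0.0, 0.0, 1.0]], 'R': [[-0.996, -0.086, 0.012], [-0.06, 0.582, -0.811], [0.063, -0.809, -0.585]], 't': [0.526, 0.163, 1.561]}
top {'mtx': [[585.66, 0.0, 321.344], [0.0, 585.66, 226.186], [0.0, 0.0, 1.0]], 'R': [[-0.006, -1.0, 0.006], [-0.985, 0.005, -0.171], [0.171, -0.007, -0.985]], 't': [-0.011, 0.561, 1.804]}
{'mtx': array([[371.64829954,   0.        , 316.90917767],
       [  0.        , 371.64829954, 238.41972866],
       [  0.        ,   0.        ,   1.        ]]), 'hand_eye': array([[-8.94722414e-04, -9.73182137e-01, -2.30034188e-01,
         6.66121858e-02],
       [ 9.99999501e-01, -9.73079257e-04,  2.27189637e-04,
         3.75800754e-04],
       [-4.44938393e-04, -2.30033870e-01,  9.73182522e-01,
        -1.79031471e-01],
       [ 0.00000000e+00,  0.00000000e+00,  0.00000000e+00,
         1.00000000e+00]])}
```

View pics/top0.png

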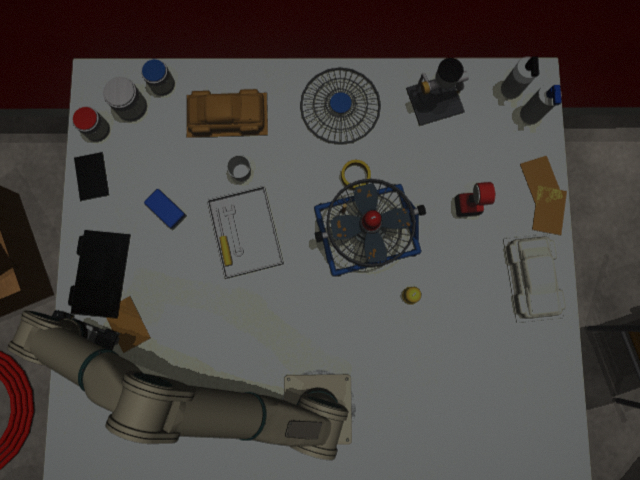

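View pics/side0.png

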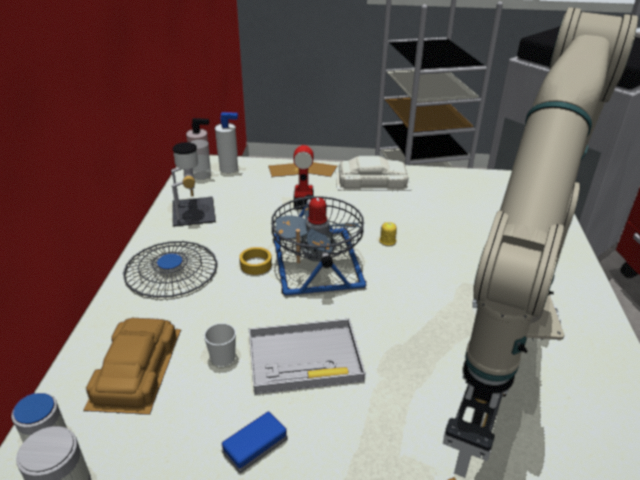

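```bash
python3 - <<'E'
from h import *
def red(im):
    h=cv2.cvtColor(im,cv2.COLOR_BGR2HSV); return (((h[...,0]<8)|(h[...,0]>172))&(h[...,1]>140)&(h[...,2]>60)).astype(np.uint8)
R={}
for n,box in (("top",(350,195,395,240)),("side",(295,185,340,235))):
    im=cv2.imread(f"pics/{n}0.png");d=np.load(f"pics/{n}0.npy");c=cams.get_calibration(n)
    m=red(im); x0,y0,x1,y1=box; mm=np.zeros_like(m); mm[y0:y1,x0:x1]=m[y0:y1,x0:x1]
    nn,l,st,ce=cv2.connectedComponentsWithStats(mm); i=1+np.argmax(st[1:,4]); print(n,st[i],ce[i])
    ys,xs=np.where(l==i); z=d[ys,xs]; ok=z>0
    P=np.array([deproj(c,u,v,q) for u,v,q in zip(xs[ok],ys[ok],z[ok])]); print("pts median",np.median(P,0),"max z",np.percentile(P[:,2],[5,50,95,99]))
    R[n]=(c,ce[i],st[i],P)
    crop=cv2.resize(im[y0-40:y1+40,x0-50:x1+50],None,fx=5,fy=5,interpolation=cv2.INTER_CUBIC); cv2.imwrite(f"pics/{n}0c.png",crop[:600,:800])
    if n=="top":
        c0,ce0=c,ce[i]
        print("top centroid on z .20",onz(c,*ce[i],0.20))
        rr=P[P[:,2]>0.195]; print("top pts",rr.mean(0), rr.min(0),rr.max(0))
        # tray corners
        for p in ((208,202),(265,188),(283,263),(224,277)): print("tray",p,onz(c,*p,0.03))
        for k in ((239,178),(240,240),(185,218)): print(k, onz(c,*k,0.004), d[k[1],k[0]], deproj(c,*k,d[k[1],k[0]]))
E
```

```text
top [366 211  15  15 163] [372.87116564 217.77300613]
pts median [ 0.55467347 -0.1616378   0.21539989] max z [0.20891445 0.21539989 0.22392782 0.22622397]
top centroid on z .20 [ 0.55880814 -0.163139    0.2       ]
top pts [ 0.55579082 -0.16158498  0.21584956] [ 0.53411545 -0.18261653  0.20534664] [ 0.57781939 -0.14165064  0.23248186]
tray (208, 202) [0.64505951 0.34943925 0.03      ]
tray (265, 188) [0.69037188 0.16684229 0.03      ]
tray (283, 263) [0.44688974 0.10753487 0.03      ]
tray (224, 277) [0.40373324 0.29272535 0.03      ]
(239, 178) [0.73078625 0.25488112 0.004     ] 1.8511051 [0.71258779 0.24529912 0.07389958]
(240, 240) [0.52496311 0.24799518 0.004     ] 1.8732232 [0.52278784 0.24606369 0.01847911]
(185, 218) [0.59803505 0.42745766 0.004     ] 1.9060919 [ 0.5993366   0.42903476 -0.00287454]
side [309 198  17  26 376] [316.9893617 211.1356383]
pts median [ 0.5545469  -0.14192305  0.1951725 ] max z [0.15920294 0.1951725  0.2182299  0.21991136]
```

The red spinner is at about (372,218) in the top view and (317,211) in the side view, standing on the fan at about (0.556, -0.163) with its nose at z ≈ 0.22. The other red or similar items:
- Yellow look-alike: (412,295) top, (388,234) side, standing on the table.
- Lamp head: (484,193) top.
- Can lid: (86,120) top.

Next I'll check one enlarged crop.

View pics/side0c.png

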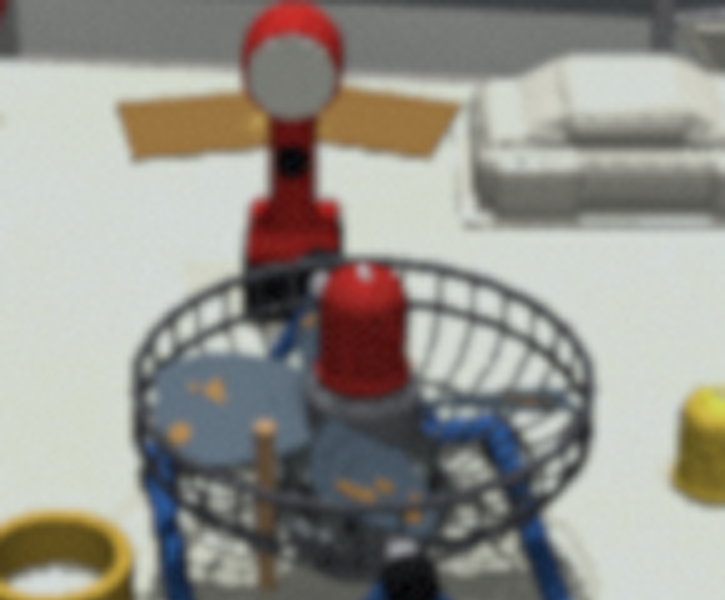

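Call:
send_rows:
  grip: [9.4,9.4,9.4,9.4,9.4,9.4,9.4,9.4]
  dp:
    - [0,0,-4]
    - [-2,-2,-4]
    - [-3.6,-3.8,-2]
    - [-3.6,-3.8,-1]
    - [-3.6,-3.8,0]
    - [-3.6,-3.8,0]
    - [-3.6,-3.8,0]
    - [-3.6,-3.8,0]
  delta_rot:
    - [0,0,0]
    - [0,0,0]
    - [0,0,0]
    - [0,0,0]
    - [0,0,0]
    - [0,0,0]
    - [0,0,0]
    - [0,0,0]

```text
time: 1.1
ee_pos: [0.3654, 0.2837, 0.3154]
tcp_rot: [-3.135, -0.001, 2.784]
contact_force: [-0.0, 0.6, -0.7]
finger_gap: 0.094
```

Crop: the red dome with the wider rim stands upright on the grey hub inside the guard. A dowel stands at about crop (265,430). This is the right part.

Call:
send_rows:
  grip: [9.4,9.4,9.4,9.4,9.4,9.4,9.4,9.4]
  dp:
    - [-4.2,-4.4,0]
    - [-4.2,-4.4,0]
    - [-4.2,-4.4,0]
    - [-4.2,-4.4,0]
    - [-4.2,-4.4,0]
    - [-4.2,-4.4,0]
    - [-4.2,-4.4,0]
    - [-3,-3,0]
  delta_rot:
    - [0,0,0]
    - [0,0,0]
    - [0,0,0]
    - [0,0,0]
    - [0,0,0]
    - [0,0,0]
    - [0,0,0]
    - [0,0,0]

```text
time: 2.1
ee_pos: [0.5537, -0.1603, 0.3163]
tcp_rot: [-3.136, -0.001, 2.786]
contact_force: [0.0, 1.2, 0.2]
finger_gap: 0.0942
```

```bash
cat >> h.py <<'E'
from scipy.spatial.transform import Rotation as Ro
def tool():
    s=telemetry.state(); return s,np.array(s["ee_pos"]),Ro.from_euler("xyz",s["tcp_rot"]).as_matrix()
def wrays(cal,p,R,us,vs):
    K=cal["mtx"];H=cal["hand_eye"]
    x=(np.asarray(us,float)-K[0,2]);y=(np.asarray(vs,float)-K[1,2]);r=np.hypot(x,y)+1e-9;th=r/K[0,0]
    d=np.stack([np.sin(th)*x/r,np.sin(th)*y/r,np.cos(th)],-1)
    c=p+R@H[:3,3]; return c,d@(R@H[:3,:3]).T,d
def wpts(cal,p,R,us,vs,dep):
    c,dw,d=wrays(cal,p,R,us,vs); return c+dw*(np.asarray(dep)/d[:,2])[:,None]
def wonz(cal,p,R,u,v,z):
    c,dw,d=wrays(cal,p,R,[u],[v]); return c+dw[0]*(z-c[2])/dw[0][2]
E
python3 - <<'E'
from h import *
s,p,R=tool(); print(p,s["tcp_rot"],np.round(s["joint_pos"],2),np.round(s["contact_force"],1))
im,d=cams.get_image("wrist"); cv2.imwrite("pics/w1.png",im); np.save("pics/w1.npy",d); np.savez("pics/w1p",p=p,R=R)
E
```

```text
[ 0.55373701 -0.16027925  0.31631395] [-3.13570469e+00 -1.49122197e-03  2.78560495e+00] [ 0.    0.44  0.35  1.58 -0.15  1.16  1.6 ] [0.  1.2 0.2]
```

View pics/w1.png

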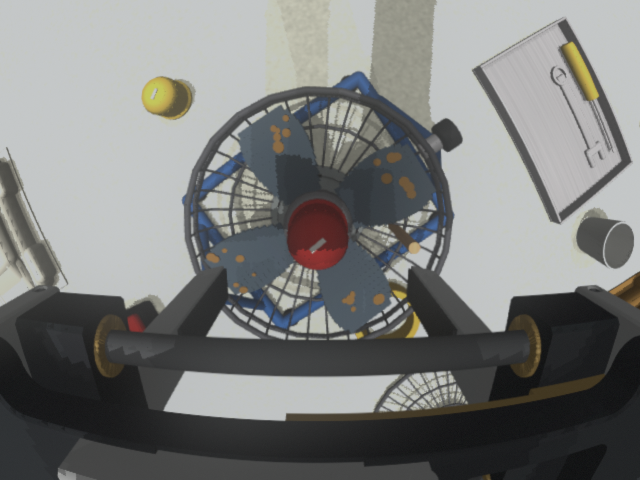

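Wrist view: the red spinner is at (318,233), the dowel tip at (413,248), the yellow look-alike at (165,97) and the tray at the upper right. Next I'll locate the spinner axis and the dowel height.

```bash
python3 - <<'E'
from h import *
im=cv2.imread("pics/w1.png");d=np.load("pics/w1.npy");z=np.load("pics/w1p.npz");p,R=z["p"],z["R"];c=cams.get_calibration("wrist")
h=cv2.cvtColor(im,cv2.COLOR_BGR2HSV);m=(((h[...,0]<8)|(h[...,0]>172))&(h[...,1]>120)).astype(np.uint8)
m[:180]=0;m[285:]=0;m[:,:270]=0;m[:,370:]=0
ys,xs=np.where(m); print(xs.min(),xs.max(),ys.min(),ys.max(),len(xs))
P=wpts(c,p,R,xs,ys,d[ys,xs]); ok=d[ys,xs]>0; P=P[ok]
print("z pct",np.percentile(P[:,2],[1,5,50,95,99]))
from scipy.optimize import least_squares
for lo,hi in ((.165,.195),(.16,.2),(.2,.225)):
    q=P[(P[:,2]>lo)&(P[:,2]<hi)]; print(lo,len(q),q[:,:2].min(0),q[:,:2].max(0), q.mean(0)) if len(q) else None
# sphere fit of the dome top
q=P[P[:,2]>0.207]
f=lambda x:np.linalg.norm(q-x[:3],axis=1)-x[3]
r=least_squares(f,[.555,-.16,.19,.03],loss="soft_l1",f_scale=.001);print("sphere",r.x)
top=P[P[:,2]>P[:,2].max()-.003];print("top",top.mean(0),P[:,2].max())
cc,_=cv2.minEnclosingCircle(np.stack([xs,ys],1).astype(np.float32));print(cc,_, wonz(c,p,R,*cc,0.203))
for u,v in ((413,248),(408,243),(400,236),(414,249),(412,247)): print((u,v),wpts(c,p,R,[u],[v],[d[v,u]]))
hb=[(330,195),(345,215),(318,198)]
for u,v in hb: print("hub",wpts(c,p,R,[u],[v],[d[v,u]]))
# tray corners
for u,v in ((566,19),(476,70),(560,220),(631,157)): print("tray",wonz(c,p,R,u,v,.03),wpts(c,p,R,[u],[v],[d[v,u]]))
E
```

```text
289 346 199 269 3153
z pct [0.15876339 0.16031922 0.21366895 0.21856745 0.21933128]
0.165 189 [ 0.53140194 -0.17718394] [ 0.55571732 -0.13595341] [ 0.53774584 -0.15139358  0.18043866]
0.16 353 [ 0.53063194 -0.18321605] [ 0.56415994 -0.13478247] [ 0.53834577 -0.15179721  0.17607587]
0.2 2653 [ 0.53127187 -0.18470375] [ 0.58048874 -0.13635017] [ 0.55374877 -0.15986657  0.21404704]
sphere [ 0.55724801 -0.16159792  0.18863108  0.03114704]
top [ 0.55686433 -0.16129085  0.21839437] 0.22073757926231374
(317.5, 234.0) 35.00366973876953 [ 0.55257302 -0.15957116  0.203     ]
(413, 248) [[ 0.60371088 -0.08348557  0.1664145 ]]
(408, 243) [[ 0.59900115 -0.08588246  0.16139343]]
(400, 236) [[ 0.60050273 -0.08629276  0.12488325]]
(414, 249) [[ 0.60483598 -0.08291883  0.16684639]]
(412, 247) [[ 0.60271273 -0.08399224  0.16560426]]
hub [[ 0.53310857 -0.13995742  0.14596251]]
hub [[ 0.55559429 -0.13312969  0.14870057]]
hub [[ 0.53089097 -0.1512038   0.15440189]]
tray [0.40763237 0.29010106 0.03      ] [[0.4076226  0.29015035 0.02994614]]
tray [0.45288166 0.09993473 0.03      ] [[0.45129788 0.10946659 0.01118113]]
tray [0.69277606 0.17134392 0.03      ] [[0.693081   0.17181055 0.0292929 ]]
tray [0.64414819 0.35191905 0.03      ] [[0.64392936 0.35121731 0.03066967]]
```

Call:
send_rows:
  grip: [9.4,9.4,9.4,9.4,9.4,9.4,9.4,9.4]
  dp:
    - [-0.3,0,-0.0]
    - [0,0,1.5]
    - [0,0,1.5]
    - [0,0,1.5]
    - [0,0,1.5]
    - [0,0,1.5]
    - [0,0,0]
    - [0,0,0]
  delta_rot:
    - [-0.006,0,-0.165]
    - [0,0,-0.165]
    - [0,0,-0.165]
    - [0,0,-0.165]
    - [0,0,-0.165]
    - [0,0,-0.165]
    - [0,0,0]
    - [0,0,0]

```text
time: 3.15
ee_pos: [0.5552, -0.1685, 0.236]
tcp_rot: [3.14, -0.007, -2.489]
contact_force: [-0.5, -0.9, 0.0]
finger_gap: 0.0938
```

```bash
cat > st.py <<'E'
from h import *
s,p,R=tool(); print("t",round(s["time"],2),np.round(p,4),np.round(s["tcp_rot"],4),"q",np.round(s["joint_pos"],2),"F",np.round(s["contact_force"],1),"M",np.round(s["moment"],2),"gap",round(float(s["finger_gap"]),4))
import sys
if len(sys.argv)>3:
    t=np.array([float(a) for a in sys.argv[1:4]]); print("tool cm to target",np.round(R.T@(t-p)*100,2))
E
python3 st.py 0.5565 -0.161 0.1745
```

```text
t 3.15 [ 0.5552 -0.1685  0.236 ] [ 3.1402 -0.0075 -2.4887] q [ 0.19  0.5   0.08  1.68 -0.04  0.97  2.51] F [-0.5 -0.9  0. ] M [ 0.03 -0.01 -0.  ] gap 0.0938
tool cm to target [-0.6   0.52  6.14]
```

Call:
send_rows:
  grip: [9.4,9.4,9.4,9.4,9.4,9.4,9.4,9.4]
  dp:
    - [-0.6,0.5,1.0]
    - [0,0,1]
    - [0,0,1]
    - [0,0,1]
    - [0,0,1]
    - [0,0,0.5]
    - [0,0,0]
    - [0,0,0]
  delta_rot:
    - [-0.004,0.006,0]
    - [0,0,0]
    - [0,0,0]
    - [0,0,0]
    - [0,0,0]
    - [0,0,0]
    - [0,0,0]
    - [0,0,0]

```text
time: 4.15
ee_pos: [0.5568, -0.1605, 0.1776]
tcp_rot: [3.137, -0.014, -2.492]
contact_force: [-0.2, -0.3, 0.4]
finger_gap: 0.0939
```

```bash
python3 st.py 0.5565 -0.161 0.1745; python3 - <<'E'
from h import *
s,p,R=tool()
im,d=cams.get_image("wrist"); cv2.imwrite("pics/w2.png",im); np.save("pics/w2.npy",d); np.savez("pics/w2p",p=p,R=R)
E
```

```text
t 4.15 [ 0.5568 -0.1605  0.1776] [ 3.137  -0.0137 -2.4919] q [ 0.18  0.57  0.07  1.74 -0.04  0.85  2.49] F [-0.2 -0.3  0.4] M [0.11 0.03 0.02] gap 0.0939
tool cm to target [ 0.05 -0.02  0.31]
```

View pics/w2.png

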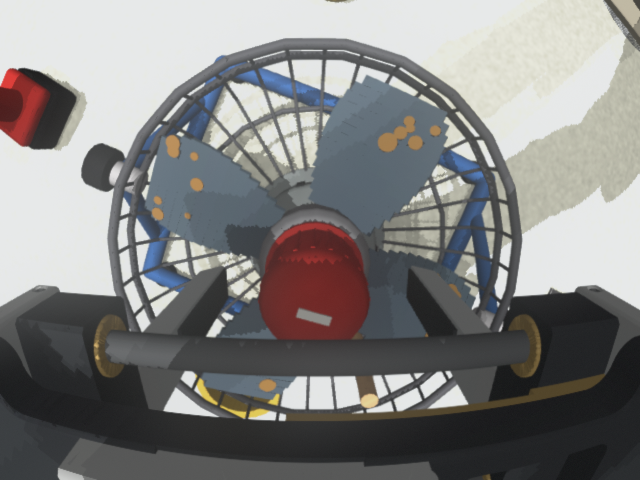

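```bash
cat >> st.py <<'E'
Rt=Ro.from_euler("xyz",[np.pi,0,s["tcp_rot"][2]]).as_matrix()
print("tilt fix rotvec",np.round(Ro.from_matrix(R.T@Rt).as_rotvec(),4))
E
python3 st.py 0.5565 -0.161 0.1745
```

```text
t 4.2 [ 0.5568 -0.1605  0.1777] [ 3.1371 -0.0136 -2.4919] q [ 0.18  0.57  0.07  1.74 -0.04  0.85  2.49] F [ 0.1 -0.4 -0.3] M [0.13 0.03 0.04] gap 0.0942
tool cm to target [ 0.06 -0.02  0.32]
tilt fix rotvec [ 0.0045 -0.0136 -0.    ]
```

Call:
send_rows:
  grip: [9.4,9.4,7.5,4,4,4,4,4]
  dp:
    - [0.05,0,0.3]
    - [0,0,0]
    - [0,0,0]
    - [0,0,0]
    - [0,0,0]
    - [0,0,0]
    - [0,0,0]
    - [0,0,0]
  delta_rot:
    - [0.005,-0.014,0]
    - [0,0,0]
    - [0,0,0]
    - [0,0,0]
    - [0,0,0]
    - [0,0,0]
    - [0,0,0]
    - [0,0,0]

```text
time: 5.2
ee_pos: [0.5574, -0.1617, 0.1756]
tcp_rot: [-3.138, 0.003, -2.492]
contact_force: [0.1, 0.8, 0.2]
finger_gap: 0.0496
```

```bash
python3 st.py 0.5565 -0.161 0.1745
```

```text
t 5.2 [ 0.5574 -0.1617  0.1756] [-3.1380e+00  2.8000e-03 -2.4924e+00] q [ 0.19  0.56  0.07  1.76 -0.05  0.82  2.5 ] F [0.1 0.8 0.2] M [0.17 0.14 0.01] gap 0.0496
tool cm to target [0.03 0.11 0.11]
tilt fix rotvec [-0.0036  0.0028 -0.    ]
```

Call:
send_rows:
  grip: [4,4,4,4,4,4,4,4]
  dp:
    - [0,0,0]
    - [0,0,0]
    - [0,0,0]
    - [0,0,0]
    - [0,0,0]
    - [0,0,0]
    - [0,0,0]
    - [0,0,0]
  delta_rot:
    - [0,0,0.06]
    - [0,0,0.06]
    - [0,0,0.06]
    - [0,0,0.06]
    - [0,0,0.06]
    - [0,0,0.06]
    - [0,0,0.06]
    - [0,0,0.06]

```text
time: 6.2
ee_pos: [0.5572, -0.1597, 0.1759]
tcp_rot: [3.141, 0.003, -2.984]
contact_force: [0.9, -1.3, 0.0]
finger_gap: 0.0494
```

```bash
python3 st.py 0.5565 -0.161 0.1745
```

```text
t 6.2 [ 0.5572 -0.1597  0.1759] [ 3.1409  0.0035 -2.9835] q [ 0.1   0.57  0.21  1.76 -0.15  0.83  2.11] F [ 0.9 -1.3  0. ] M [-0.   -0.08  0.32] gap 0.0494
tool cm to target [ 0.1  -0.12  0.14]
tilt fix rotvec [0.0007 0.0035 0.    ]
```

Call:
send_rows:
  grip: [4,4,4,4,4,4,4,4]
  dp:
    - [0,0,0]
    - [0,0,0]
    - [0,0,0]
    - [0,0,0]
    - [0,0,0]
    - [0,0,0]
    - [0,0,0]
    - [0,0,0]
  delta_rot:
    - [0,0,0.07]
    - [0,0,0.07]
    - [0,0,0.07]
    - [0,0,0.07]
    - [0,0,0.07]
    - [0,0,0.07]
    - [0,0,0.07]
    - [0,0,0.07]

```text
time: 7.2
ee_pos: [0.5586, -0.1602, 0.1771]
tcp_rot: [3.14, 0.006, 2.726]
contact_force: [0.1, -0.1, 1.0]
finger_gap: 0.0494
```

```bash
python3 st.py 0.5565 -0.161 0.1745
```

```text
t 7.2 [ 0.5586 -0.1602  0.1771] [3.1399 0.0059 2.7259] q [-0.01  0.58  0.37  1.76 -0.27  0.84  1.65] F [ 0.1 -0.1  1. ] M [-0.12  0.05  0.05] gap 0.0494
tool cm to target [ 0.16 -0.16  0.26]
tilt fix rotvec [0.0017 0.0059 0.    ]
```

Call:
send_rows:
  grip: [4,4,4,4,4,4,4,4]
  dp:
    - [0,0,-0.03]
    - [0,0,-0.03]
    - [0,0,-0.03]
    - [0,0,-0.03]
    - [0,0,-0.03]
    - [0,0,-0.03]
    - [0,0,-0.03]
    - [0,0,-0.03]
  delta_rot:
    - [0,0.005,0.12]
    - [0,0,0.12]
    - [0,0,0.12]
    - [0,0,0.12]
    - [0,0,0.12]
    - [0,0,0.12]
    - [0,0,0.12]
    - [0,0,0.12]

```text
time: 8.2
ee_pos: [0.5589, -0.1608, 0.1784]
tcp_rot: [3.14, 0.001, 1.735]
contact_force: [0.4, -1.6, -1.0]
finger_gap: 0.0498
```

```bash
python3 st.py 0.5565 -0.161 0.1745;  python3 - <<'E'
from h import *
s,p,R=tool()
im,d=cams.get_image("wrist"); cv2.imwrite("pics/w3.png",im); np.save("pics/w3.npy",d); np.savez("pics/w3p",p=p,R=R)
E
```

```text
t 8.2 [ 0.5589 -0.1608  0.1784] [3.1400e+00 7.0000e-04 1.7352e+00] q [-0.17  0.64  0.66  1.76 -0.49  0.91  0.86] F [ 0.4 -1.6 -1. ] M [-0.39 -0.04  0.03] gap 0.0498
tool cm to target [ 0.02 -0.24  0.39]
tilt fix rotvec [0.0016 0.0007 0.    ]
```

View pics/w3.png

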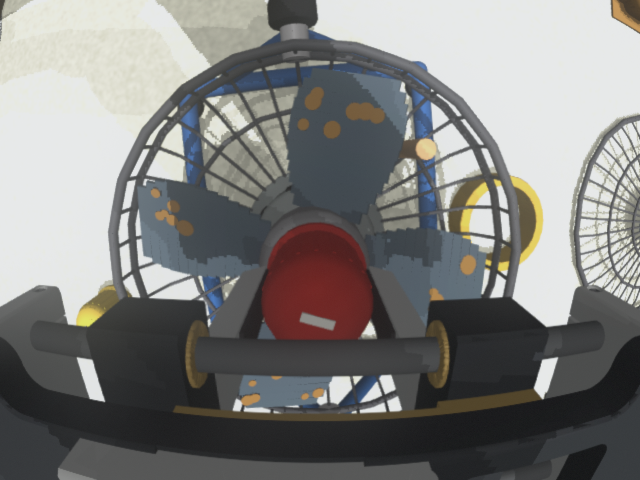

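```bash
cat >> h.py <<'E'
def nose(n):
    im=cv2.imread(f"pics/{n}.png");d=np.load(f"pics/{n}.npy");z=np.load(f"pics/{n}p.npz");p,R=z["p"],z["R"];c=cams.get_calibration("wrist")
    h=cv2.cvtColor(im,cv2.COLOR_BGR2HSV);m=(((h[...,0]<8)|(h[...,0]>172))&(h[...,1]>120)&(d>0))
    m[:190]=0;m[332:]=0;m[:,:250]=0;m[:,380:]=0
    ys,xs=np.where(m);P=wpts(c,p,R,xs,ys,d[ys,xs])
    T=(P-p)@R
    q=P[P[:,2]>np.percentile(P[:,2],99)-.004]
    print(n,"nose z",np.round(np.percentile(P[:,2],[99,99.8]),4),"top xy",np.round(q.mean(0)[:2],4),"nose rel TCP (tool)",np.round([np.percentile(T[:,2],1)],4))
    dow=None
E
python3 -c "
from h import *
nose('w1');nose('w2');nose('w3')"
```

```text
w1 nose z [0.2193 0.22  ] top xy [ 0.556  -0.1616] nose rel TCP (tool) [0.097]
w2 nose z [0.2192 0.2197] top xy [ 0.5535 -0.1652] nose rel TCP (tool) [-0.0415]
w3 nose z [0.222  0.2225] top xy [ 0.5577 -0.1548] nose rel TCP (tool) [-0.0437]
```

```bash
python3 - <<'E'
from h import *
c=cams.get_calibration("wrist")
for n in ("w1","w2","w3"):
    im=cv2.imread(f"pics/{n}.png");d=np.load(f"pics/{n}.npy");z=np.load(f"pics/{n}p.npz");p,R=z["p"],z["R"]
    ys,xs=np.where(d>0);P=wpts(c,p,R,xs,ys,d[ys,xs])
    hsv=cv2.cvtColor(im,cv2.COLOR_BGR2HSV)[ys,xs].astype(int)
    v=P[:,:2]-[.5565,-.161];r=np.hypot(*v.T);a=np.arctan2(v[:,1],v[:,0])
    o=(r>.05)&(r<.105)&(P[:,2]>.08)&(P[:,2]<.155)&(hsv[:,0]>5)&(hsv[:,0]<22)&(hsv[:,1]>110)&(hsv[:,2]>80)
    hh=np.histogram(np.degrees(a[o]),bins=36,range=(-180,180))[0];print(n,"rust",hh)
    o=(r>.07)&(r<.09)&(P[:,2]>.08)&(P[:,2]<.152)&(hsv[:,0]>95)&(hsv[:,0]<115)&(hsv[:,1]>40)&(hsv[:,1]<130)
    print(n,"blade",np.histogram(np.degrees(a[o]),bins=36,range=(-180,180))[0])
    o=(r>.03)&(r<.034)
    h=cv2.cvtColor(im,cv2.COLOR_BGR2HSV)
    m=(h[...,1]<90)&(h[...,2]>130)&(d>0);q=wpts(c,p,R,xs,ys,d[ys,xs]);k=m[ys,xs]&(q[:,2]>.2)&(r<.03)
    print("label",q[k].mean(0),k.sum())
    if k.sum()>5:
        w=q[k][:,:2]-q[k][:,:2].mean(0);u=np.linalg.svd(w)[2][0] if k.sum()<5000 else 0
        print("label dir",np.degrees(np.arctan2(u[1],u[0])), "pos angle",np.degrees(np.arctan2(*(q[k].mean(0)[:2]-[.5565,-.161])[::-1])), "dowel")
E
```

```text
w1 rust [158   0   0   0   0   0   0   0   9  30   4   0   0   0   0   0   0  19
  70  26   1   0   0   0   0   0  34 119  74  85   0   0   0   0   0  38]
w1 blade [ 90 198 251  73   0   0   0 114 245 171 200 201  45   0   0   0 152 204
 149 237 233  62   1   1   0  29  82  97  42  39  16   0   0   0 120 285]
label [ 0.54859491 -0.16552436  0.32538278] 25
label dir 163.61015836599466 pos angle -150.21599130994568 dowel
w2 rust [506  14   0   0   0   0   0   0  38 110  16   0   0   0   0   0   0   0
   0  49   0   0   0   1   0   0   0   5   0  35   0   0   0   0   0 108]
w2 blade [497 722 707 271   0   0   0 356 678 480 512 472 101   0   0   0  59  19
   0   0   0   0   0   0   0   0 196 367   0  36  14   0   0   0 321 832]
label [ 0.55440494 -0.1644072   0.23247341] 330
label dir -136.0216797896472 pos angle -121.58703422089405 dowel
w3 rust [  0   0   0   0   0   0   0  28  21   0   0   0   0   0   0   0   0 100
  64   0   0   0   0   0   0 180 344 312 157   0   0   0   0   0  26 138]
w3 blade [ 96 356  74   3   0   0   0   0   1   0   0   0   0   0   0   3 288 464
 558 243  29   3   0   0 347 787 664 345  65   0   0   0   0  13  11  44]
label [ 0.56001383 -0.16004087  0.22651028] 314
label dir -6.2224041672246795 pos angle 15.267528831170504 dowel
```

Wrist view: the spinner's nose label keeps its angle between the fingers (about (318,322)), so the grip isn't slipping, and the rotor has settled against the dowel. The climb is a bit less than the pitch predicts, so I'll make a small feeler lift.

Call:
send_rows:
  grip: [4,4,4,4,4,4,4,4]
  dp:
    - [0,0,-0.03]
    - [0,0,-0.03]
    - [0,0,-0.03]
    - [0,0,-0.03]
    - [0,0,0]
    - [0,0,0]
    - [0,0,0]
    - [0,0,0]
  delta_rot:
    - [0,0,0]
    - [0,0,0]
    - [0,0,0]
    - [0,0,0]
    - [0,0,0]
    - [0,0,0]
    - [0,0,0]
    - [0,0,0]

```text
time: 9.25
ee_pos: [0.5584, -0.1607, 0.179]
tcp_rot: [3.141, 0.0, 1.737]
contact_force: [0.6, -1.4, -2.2]
finger_gap: 0.0496
```

```bash
python3 st.py 0.5565 -0.161 0.1745
```

```text
t 9.25 [ 0.5584 -0.1607  0.179 ] [3.1413e+00 5.0000e-04 1.7374e+00] q [-0.17  0.64  0.66  1.76 -0.48  0.91  0.86] F [ 0.6 -1.4 -2.2] M [-0.34  0.02 -0.03] gap 0.0496
tool cm to target [ 0.   -0.19  0.45]
tilt fix rotvec [0.0003 0.0005 0.    ]
```

Call:
send_rows:
  grip: [4,4,4,4,4,4,4,4]
  dp:
    - [0,0,0]
    - [0,0,0]
    - [0,0,0]
    - [0,0,0]
    - [0,0,0]
    - [0,0,0]
    - [0,0,0]
    - [0,0,0]
  delta_rot:
    - [0,0,0.12]
    - [0,0,0.12]
    - [0,0,0.12]
    - [0,0,0.12]
    - [0,0,0.12]
    - [0,0,0.12]
    - [0,0,0.12]
    - [0,0,0]

```text
time: 10.25
ee_pos: [0.5595, -0.1626, 0.1808]
tcp_rot: [3.137, 0.0, 0.872]
contact_force: [-1.0, -2.1, -0.6]
finger_gap: 0.0495
```

```bash
python3 st.py 0.5565 -0.161 0.1745;  python3 - <<'E'
from h import *
s,p,R=tool()
im,d=cams.get_image("wrist"); cv2.imwrite("pics/w4.png",im); np.save("pics/w4.npy",d); np.savez("pics/w4p",p=p,R=R);nose("w4")
E
```

```text
t 10.25 [ 0.5595 -0.1626  0.1808] [3.1366e+00 1.0000e-04 8.7160e-01] q [-0.29  0.72  0.9   1.76 -0.67  0.99  0.17] F [-1.  -2.1 -0.6] M [-0.26  0.22 -0.03] gap 0.0495
tool cm to target [-0.07 -0.33  0.63]
tilt fix rotvec [0.005  0.0001 0.    ]
w4 nose z [0.2244 0.2249] top xy [ 0.5627 -0.1576] nose rel TCP (tool) [-0.0436]
```

View pics/w4.png

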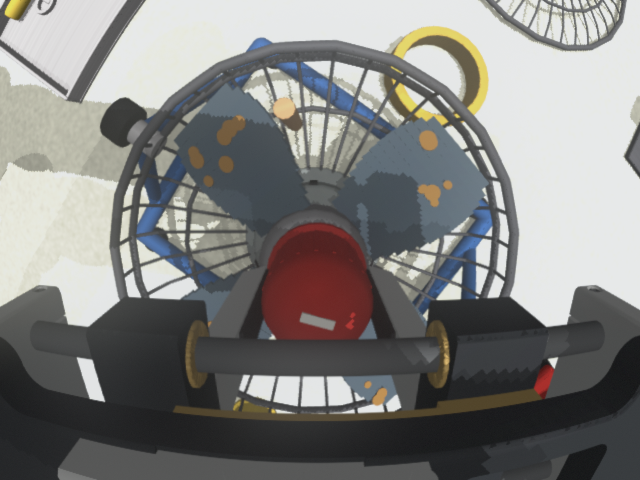

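Call:
send_rows:
  grip: [4,4,4,4,4,4,4,4]
  dp:
    - [0,-0.05,-0.02]
    - [0,-0.03,-0.02]
    - [0,-0.03,-0.02]
    - [0,-0.03,-0.02]
    - [0,0,-0.02]
    - [0,0,-0.02]
    - [0,0,-0.02]
    - [0,0,0]
  delta_rot:
    - [0.004,0,0.12]
    - [0,0,0.12]
    - [0,0,0.12]
    - [0,0,0.12]
    - [0,0,0.12]
    - [0,0,0.12]
    - [0,0,0.12]
    - [0,0,0]

```text
time: 11.3
ee_pos: [0.5585, -0.163, 0.1833]
tcp_rot: [3.141, -0.002, 0.024]
contact_force: [-1.3, 0.4, 0.1]
finger_gap: 0.0498
```

```bash
python3 st.py 0.5565 -0.161 0.1745
```

```text
t 11.3 [ 0.5585 -0.163   0.1833] [ 3.1408e+00 -2.3000e-03  2.4500e-02] q [-0.38  0.83  1.12  1.76 -0.83  1.12 -0.52] F [-1.3  0.4  0.1] M [-0.13  0.26  0.03] gap 0.0498
tool cm to target [-0.19 -0.21  0.88]
tilt fix rotvec [ 0.0008 -0.0023 -0.    ]
```

Call:
send_rows:
  grip: [9.4,9.4,9.4,9.4,9.4,9.4,9.4,9.4]
  dp:
    - [0,0,0]
    - [0,0,0]
    - [0,0,0]
    - [0,0,0]
    - [0,0,0]
    - [0,0,0]
    - [0,0,0]
    - [0,0,0]
  delta_rot:
    - [0,0,0]
    - [0,0,0]
    - [0,0,0]
    - [0,0,-0.16]
    - [0,0,-0.16]
    - [0,0,-0.16]
    - [0,0,-0.16]
    - [0,0,-0.16]

```text
time: 12.3
ee_pos: [0.5591, -0.161, 0.183]
tcp_rot: [3.141, -0.004, 0.861]
contact_force: [0.7, -0.0, 0.8]
finger_gap: 0.0941
```

```bash
python3 st.py 0.5565 -0.161 0.1825
```

```text
t 12.3 [ 0.5591 -0.161   0.183 ] [ 3.1408 -0.0039  0.8605] q [-0.3   0.72  0.91  1.76 -0.67  1.    0.16] F [ 0.7 -0.   0.8] M [-0.02  0.11  0.02] gap 0.0941
tool cm to target [-0.17 -0.19  0.05]
tilt fix rotvec [ 0.0008 -0.0039 -0.    ]
```

Little drift. I'll keep turning back.

Call:
send_rows:
  grip: [9.4,9.4,9.4,9.4,9.4,9.4,9.4,9.4]
  dp:
    - [-0.1,-0.1,0]
    - [0,0,0]
    - [0,0,0]
    - [0,0,0]
    - [0,0,0]
    - [0,0,0]
    - [0,0,0]
    - [0,0,0]
  delta_rot:
    - [0,-0.004,-0.17]
    - [0,0,-0.17]
    - [0,0,-0.17]
    - [0,0,-0.17]
    - [0,0,-0.17]
    - [0,0,-0.17]
    - [0,0,-0.17]
    - [0,0,-0.17]

```text
time: 13.3
ee_pos: [0.5576, -0.1607, 0.1838]
tcp_rot: [3.14, 0.002, 2.271]
contact_force: [0.9, 0.3, -0.4]
finger_gap: 0.0942
```

```bash
python3 st.py 0.5565 -0.161 0.1825
```

```text
t 13.3 [ 0.5576 -0.1607  0.1838] [3.1398e+00 1.8000e-03 2.2715e+00] q [-0.09  0.6   0.52  1.75 -0.37  0.88  1.29] F [ 0.9  0.3 -0.4] M [ 0.    0.01 -0.  ] gap 0.0942
tool cm to target [ 0.05 -0.11  0.13]
tilt fix rotvec [0.0018 0.0018 0.    ]
```

Call:
send_rows:
  grip: [9.4,9.4,9.4,9.4,9.4,9.4,9.4,9.4]
  dp:
    - [0,-0.1,0]
    - [0,0,0]
    - [0,0,0]
    - [0,0,0]
    - [0,0,0]
    - [0,0,0]
    - [0,0,0]
    - [0,0,0]
  delta_rot:
    - [0.002,0.002,-0.17]
    - [0,0,-0.17]
    - [0,0,-0.17]
    - [0,0,-0.17]
    - [0,0,-0.17]
    - [0,0,-0.17]
    - [0,0,0]
    - [0,0,0]

```text
time: 14.3
ee_pos: [0.5563, -0.1621, 0.1847]
tcp_rot: [-3.141, 0.001, -2.959]
contact_force: [-0.0, -0.7, 0.5]
finger_gap: 0.0937
```

```bash
python3 st.py 0.5568 -0.161 0.1825;  python3 - <<'E'
from h import *
s,p,R=tool()
im,d=cams.get_image("wrist"); cv2.imwrite("pics/w5.png",im); np.save("pics/w5.npy",d); np.savez("pics/w5p",p=p,R=R);nose("w5")
E
```

```text
t 14.3 [ 0.5563 -0.1621  0.1847] [-3.1414e+00  9.0000e-04 -2.9591e+00] q [ 0.1   0.56  0.21  1.75 -0.15  0.85  2.13] F [-0.  -0.7  0.5] M [ 0.02  0.04 -0.05] gap 0.0937
tool cm to target [-0.07  0.1   0.22]
tilt fix rotvec [-0.0002  0.0009 -0.    ]
w5 nose z [0.2269 0.2273] top xy [ 0.5525 -0.1634] nose rel TCP (tool) [-0.0422]
```

View pics/w5.png

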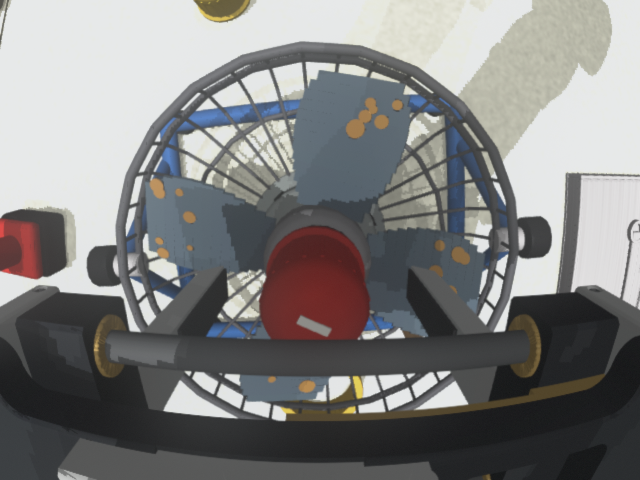

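Wrist view: the spinner stayed put after release, with the label at (315,326) and the nose at z ≈ 0.227. I'll regrip at the same height on it.

Call:
send_rows:
  grip: [9.4,7.5,4,4,4,4,4,4]
  dp:
    - [-0.05,0.08,0.12]
    - [0,0,0]
    - [0,0,0]
    - [0,0,0]
    - [0,0,0]
    - [0,0,0]
    - [0,0,0]
    - [0,0,0]
  delta_rot:
    - [0,0,0]
    - [0,0,0]
    - [0,0,0]
    - [0,0,0]
    - [0,0,0]
    - [0,0,0]
    - [0,0,0]
    - [0,0,0.06]

```text
time: 15.35
ee_pos: [0.5571, -0.1611, 0.1836]
tcp_rot: [-3.141, 0.001, -3.022]
contact_force: [-0.9, -0.3, 1.1]
finger_gap: 0.0498
```

```bash
python3 st.py 0.5568 -0.161 0.1825
```

```text
t 15.35 [ 0.5571 -0.1611  0.1836] [-3.1409e+00  1.5000e-03 -3.0224e+00] q [ 0.08  0.56  0.23  1.75 -0.16  0.85  2.08] F [-0.9 -0.3  1.1] M [ 0.02 -0.01  0.1 ] gap 0.0498
tool cm to target [0.03 0.01 0.11]
tilt fix rotvec [-0.0007  0.0015 -0.    ]
```

Call:
send_rows:
  grip: [4,4,4,4,4,4,4,4]
  dp:
    - [0,0,-0.02]
    - [0,0,-0.02]
    - [0,0,-0.02]
    - [0,0,-0.02]
    - [0,0,-0.02]
    - [0,0,-0.02]
    - [0,0,-0.02]
    - [0,0,0]
  delta_rot:
    - [0,0,0.1]
    - [0,0,0.1]
    - [0,0,0.1]
    - [0,0,0.1]
    - [0,0,0.1]
    - [0,0,0.1]
    - [0,0,0.1]
    - [0,0,0]

```text
time: 16.35
ee_pos: [0.5578, -0.1599, 0.1858]
tcp_rot: [3.139, 0.002, 2.54]
contact_force: [0.2, -1.3, 0.7]
finger_gap: 0.05
```

```bash
python3 st.py 0.5568 -0.161 0.1825
```

```text
t 16.35 [ 0.5578 -0.1599  0.1858] [3.1391e+00 2.1000e-03 2.5396e+00] q [-0.05  0.58  0.44  1.75 -0.31  0.87  1.5 ] F [ 0.2 -1.3  0.7] M [-0.05 -0.   -0.01] gap 0.05
tool cm to target [ 0.03 -0.15  0.33]
tilt fix rotvec [0.0025 0.0021 0.    ]
```

Call:
send_rows:
  grip: [4,4,4,4,4,4,4,4]
  dp:
    - [0,0,-0.01]
    - [0,0,-0.01]
    - [0,0,-0.01]
    - [0,0,-0.01]
    - [0,0,-0.01]
    - [0,0,-0.01]
    - [0,0,-0.01]
    - [0,0,0]
  delta_rot:
    - [0.002,0.002,0.1]
    - [0,0,0.1]
    - [0,0,0.1]
    - [0,0,0.1]
    - [0,0,0.1]
    - [0,0,0.1]
    - [0,0,0.1]
    - [0,0,0]

```text
time: 17.35
ee_pos: [0.5597, -0.1603, 0.1877]
tcp_rot: [3.137, 0.001, 1.836]
contact_force: [-0.9, -0.1, 1.6]
finger_gap: 0.0493
```

```bash
python3 st.py 0.5568 -0.161 0.1825
```

```text
t 17.35 [ 0.5597 -0.1603  0.1877] [3.1372e+00 9.0000e-04 1.8357e+00] q [-0.16  0.63  0.64  1.75 -0.46  0.92  0.94] F [-0.9 -0.1  1.6] M [-0.07  0.15 -0.02] gap 0.0493
tool cm to target [ 0.01 -0.3   0.52]
tilt fix rotvec [0.0044 0.0009 0.    ]
```

Call:
send_rows:
  grip: [4,4,4,4,4,4,4,4]
  dp:
    - [0,-0.04,-0.01]
    - [0,-0.04,-0.01]
    - [0,0,-0.01]
    - [0,0,-0.01]
    - [0,0,-0.01]
    - [0,0,-0.01]
    - [0,0,-0.01]
    - [0,0,0]
  delta_rot:
    - [0.004,0.001,0.1]
    - [0,0,0.1]
    - [0,0,0.1]
    - [0,0,0.1]
    - [0,0,0.1]
    - [0,0,0.1]
    - [0,0,0.1]
    - [0,0,0]

```text
time: 18.35
ee_pos: [0.5606, -0.1627, 0.1896]
tcp_rot: [3.137, -0.0, 1.14]
contact_force: [-0.7, 0.8, 3.2]
finger_gap: 0.05
```

```bash
python3 st.py 0.5568 -0.161 0.1825
```

```text
t 18.35 [ 0.5606 -0.1627  0.1896] [ 3.1367e+00 -1.0000e-04  1.1405e+00] q [-0.26  0.69  0.84  1.75 -0.6   0.98  0.38] F [-0.7  0.8  3.2] M [-0.03  0.19 -0.02] gap 0.05
tool cm to target [-0.01 -0.42  0.71]
tilt fix rotvec [ 0.0049 -0.0001 -0.    ]
```

Call:
send_rows:
  grip: [4,4,4,4,4,4,4,4]
  dp:
    - [0,-0.1,-0.02]
    - [0,-0.1,-0.02]
    - [0,-0.05,-0.02]
    - [0,0,-0.02]
    - [0,0,-0.02]
    - [0,0,-0.02]
    - [0,0,0]
    - [0,0,0]
  delta_rot:
    - [0.005,0,0.1]
    - [0,0,0.1]
    - [0,0,0.1]
    - [0,0,0.1]
    - [0,0,0.1]
    - [0,0,0.1]
    - [0,0,0]
    - [0,0,0]

```text
time: 19.35
ee_pos: [0.56, -0.1638, 0.1913]
tcp_rot: [3.138, -0.002, 0.552]
contact_force: [-0.7, -0.2, 2.6]
finger_gap: 0.0494
```

```bash
python3 st.py 0.5568 -0.161 0.1825
```

```text
t 19.35 [ 0.56   -0.1638  0.1913] [ 3.1379e+00 -2.4000e-03  5.5230e-01] q [-0.33  0.75  1.    1.75 -0.72  1.05 -0.1 ] F [-0.7 -0.2  2.6] M [-0.09  0.22 -0.04] gap 0.0494
tool cm to target [-0.13 -0.41  0.88]
tilt fix rotvec [ 0.0037 -0.0024 -0.    ]
```

Call:
send_rows:
  grip: [4,4,4,4,4,4,4,4]
  dp:
    - [0,0,0]
    - [0,0,0]
    - [0,0,0]
    - [0,0,0]
    - [0,0,0]
    - [0,0,0]
    - [0,0,0]
    - [0,0,0]
  delta_rot:
    - [0.004,-0.002,0.1]
    - [0,0,0.1]
    - [0,0,0.1]
    - [0,0,0.1]
    - [0,0,0.1]
    - [0,0,0.1]
    - [0,0,0.0]
    - [0,0,0]

```text
time: 20.35
ee_pos: [0.5567, -0.1632, 0.1895]
tcp_rot: [-3.137, 0.006, -0.045]
contact_force: [-1.3, 0.5, -1.5]
finger_gap: 0.05
```

```bash
python3 st.py 0.5568 -0.161 0.1825
```

```text
t 20.35 [ 0.5567 -0.1632  0.1895] [-3.1372  0.0064 -0.0454] q [-0.38  0.83  1.15  1.75 -0.83  1.15 -0.59] F [-1.3  0.5 -1.5] M [-0.05  0.09 -0.02] gap 0.05
tool cm to target [ 0.01 -0.22  0.7 ]
tilt fix rotvec [-0.0044  0.0064 -0.    ]
```

The climb stopped, the hand sank slightly, and the force is now about the spinner's weight, so the thread has probably run off. I'll lift gently and feel for resistance.

Call:
send_rows:
  grip: [4,4,4,4,4,4,4,4]
  dp:
    - [0,0,-0.05]
    - [0,0,-0.05]
    - [0,0,-0.1]
    - [0,0,-0.1]
    - [0,0,-0.1]
    - [0,0,-0.1]
    - [0,0,0]
    - [0,0,0]
  delta_rot:
    - [-0.004,0.006,0]
    - [0,0,0]
    - [0,0,0]
    - [0,0,0]
    - [0,0,0]
    - [0,0,0]
    - [0,0,0]
    - [0,0,0]

```text
time: 21.35
ee_pos: [0.5565, -0.1629, 0.1948]
tcp_rot: [-3.14, -0.0, -0.042]
contact_force: [-0.0, -0.1, -1.3]
finger_gap: 0.0496
```

```bash
python3 st.py 0.5568 -0.161 0.1825
```

```text
t 21.35 [ 0.5565 -0.1629  0.1948] [-3.1404 -0.     -0.042 ] q [-0.39  0.82  1.16  1.75 -0.83  1.15 -0.59] F [-0.  -0.1 -1.3] M [0.02 0.23 0.02] gap 0.0496
tool cm to target [ 0.02 -0.19  1.23]
tilt fix rotvec [-0.0012 -0.      0.    ]
```

Free, carrying only its weight. I'll lift clear while turning back towards the tray's orientation.

Call:
send_rows:
  grip: [4,4,4,4,4,4,4,4]
  dp:
    - [0,0,-0.6]
    - [0,0,-1]
    - [0,0,-1.5]
    - [0,0,-1.5]
    - [0,0,-1.5]
    - [0,0,-1.5]
    - [0,0,-1.5]
    - [0,0,-0.8]
  delta_rot:
    - [0,0,0]
    - [0,0,0]
    - [0,0,0]
    - [0,0,-0.1]
    - [0,0,-0.15]
    - [0,0,-0.15]
    - [0,0,-0.15]
    - [0,0,-0.15]

```text
time: 22.35
ee_pos: [0.5566, -0.1649, 0.3032]
tcp_rot: [3.137, -0.001, 0.678]
contact_force: [-0.3, 0.4, -2.1]
finger_gap: 0.049
```

```bash
python3 st.py 0.5583 0.1878 0.29; python3 - <<'E'
from h import *
s,p,R=tool()
im,d=cams.get_image("wrist"); cv2.imwrite("pics/w6.png",im); np.save("pics/w6.npy",d); np.savez("pics/w6p",p=p,R=R);nose("w6")
E
```

```text
t 22.35 [ 0.5566 -0.1649  0.3032] [ 3.1375e+00 -1.0000e-03  6.7800e-01] q [-0.37  0.62  1.06  1.6  -0.57  1.25 -0.1 ] F [-0.3  0.4 -2.1] M [-0.03  0.12  0.04] gap 0.049
tool cm to target [ 22.25 -27.37   1.23]
tilt fix rotvec [ 0.0041 -0.001  -0.    ]
w6 nose z [0.3465 0.3469] top xy [ 0.5598 -0.1616] nose rel TCP (tool) [-0.0433]
```

View pics/w6.png

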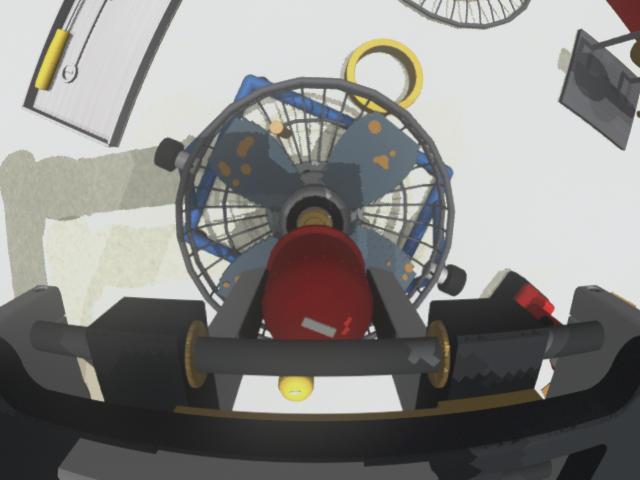

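Wrist view: the spinner is held clear, and the bare brass shaft shows at (315,218). Now over to the tray.

Call:
send_rows:
  grip: [4,4,4,4,4,4,4,4]
  dp:
    - [1.6,-2,0]
    - [2.8,-3.5,0]
    - [3.2,-4,0]
    - [3.2,-4,0]
    - [3.2,-4,0]
    - [3.2,-4,0]
    - [2.8,-3.5,0]
    - [1.6,-2,0]
  delta_rot:
    - [0.004,-0.001,0]
    - [0,0,0]
    - [0,0,0]
    - [0,0,0]
    - [0,0,0]
    - [0,0,0]
    - [0,0,0]
    - [0,0,0]

```text
time: 23.4
ee_pos: [0.5592, 0.1858, 0.3102]
tcp_rot: [3.134, -0.007, 0.654]
contact_force: [0.2, -0.4, -1.7]
finger_gap: 0.0499
```

Call:
send_rows:
  grip: [4,4,4,4,4,4,4,4]
  dp:
    - [0,0,0]
    - [0,0,0]
    - [0,0,0]
    - [0,0,0]
    - [0,0,0]
    - [0,0,0]
    - [0,0,0]
    - [0,0,0]
  delta_rot:
    - [0,0,-0.16]
    - [0,0,-0.16]
    - [0,0,-0.16]
    - [0,0,-0.16]
    - [0,0,-0.16]
    - [0,0,-0.16]
    - [0,0,-0.16]
    - [0,0,0]

```text
time: 24.4
ee_pos: [0.559, 0.1872, 0.3136]
tcp_rot: [3.129, 0.007, 1.792]
contact_force: [0.3, -0.3, -2.5]
finger_gap: 0.05
```

```bash
python3 st.py 0.5583 0.1878 0.2; python3 - <<'E'
from h import *
s,p,R=tool()
for n in ("wrist","top"):
    im,d=cams.get_image(n); cv2.imwrite(f"pics/{n}7.png",im); np.save(f"pics/{n}7.npy",d)
np.savez("pics/wrist7p",p=p,R=R)
im=cv2.imread("pics/top7.png"); cv2.imwrite("pics/top7c.png",cv2.resize(im[160:310,150:330],None,fx=4,fy=4,interpolation=cv2.INTER_CUBIC))
E
```

```text
t 24.4 [0.559  0.1872 0.3136] [3.1293 0.007  1.7923] q [-0.88  0.54  0.83  1.57 -0.42  1.21  0.25] F [ 0.3 -0.3 -2.5] M [-0.02  0.1  -0.01] gap 0.05
tool cm to target [ 0.15 -0.19 11.36]
tilt fix rotvec [0.0123 0.007  0.    ]
```

View pics/wrist7.png

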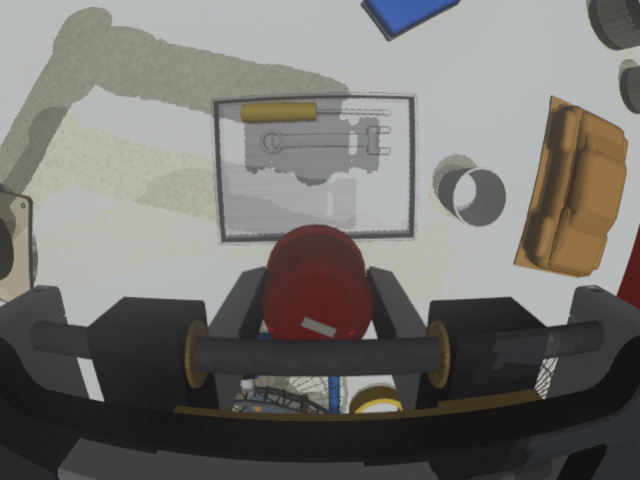

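View pics/top7c.png

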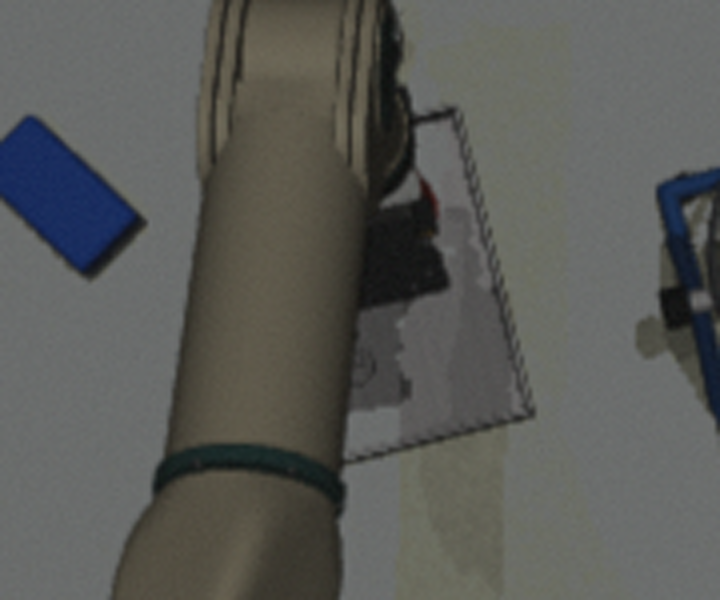

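Wrist view: tray corners at (213,97), (415,95), (418,239) and (221,243), the wrench along row ≈140, and the cup at (475,195). I'll re-measure the tray from here.

```bash
python3 - <<'E'
from h import *
z=np.load("pics/wrist7p.npz");p,R=z["p"],z["R"];c=cams.get_calibration("wrist")
C=[wonz(c,p,R,u,v,.03)[:2] for u,v in ((213,97),(415,95),(418,239),(221,243))]
C=np.array(C);print(np.round(C,4)); print([round(float(np.linalg.norm(C[i]-C[(i+1)%4])),4) for i in range(4)])
ctr=C.mean(0);ax=(C[1]-C[0])+(C[2]-C[3]);yaw=np.arctan2(ax[1],ax[0]);print("ctr",ctr,"yaw",yaw)
L=lambda q:np.array([[np.cos(yaw),np.sin(yaw)],[-np.sin(yaw),np.cos(yaw)]])@(q-ctr)
for n,(u,v) in dict(wr1=(262,141),wr2=(378,155),scr=(280,113)).items(): print(n,L(wonz(c,p,R,u,v,.012)[:2]))
print("tgt local",L(np.array([.5583,.1878])), "world for (0,-.042)",ctr+np.array([.042*np.sin(yaw),-.042*np.cos(yaw)]))
print("cup",wonz(c,p,R,475,195,.08))
E
```

```text
[[0.4049 0.2946]
 [0.652  0.3527]
 [0.7024 0.1727]
 [0.4509 0.1115]]
[0.2538, 0.1869, 0.2588, 0.1887]
ctr [0.55255625 0.23286817] yaw 0.2346747270246812
wr1 [-0.07005103  0.0352479 ]
wr2 [0.07936482 0.01513707]
scr [-0.04613598  0.07082966]
tgt local [-0.00489323 -0.04516843] world for (0,-.042) [0.56232237 0.19201939]
cup [0.74127427 0.24909666 0.08      ]
```

Call:
send_rows:
  grip: [4,4,4,4,4,4,4,4]
  dp:
    - [0,0,2]
    - [0,0,4]
    - [0,0,4.5]
    - [0,0,4.5]
    - [0,0,4]
    - [0,0,3]
    - [0,0,1.5]
    - [0,0,0]
  delta_rot:
    - [0.012,0.007,0]
    - [0,0,0]
    - [0,0,0]
    - [0,0,0]
    - [0,0,0]
    - [0,0,0]
    - [0,0,0]
    - [0,0,0]

```text
time: 25.5
ee_pos: [0.5564, 0.1846, 0.0628]
tcp_rot: [-3.132, 0.004, 1.776]
contact_force: [0.3, -0.1, -1.8]
finger_gap: 0.0498
```

```bash
python3 st.py 0.559 0.187 0.0267
```

```text
t 25.5 [0.5564 0.1846 0.0628] [-3.1325  0.0043  1.776 ] q [-0.74  0.82  0.62  1.82 -0.68  0.73  0.46] F [ 0.3 -0.1 -1.8] M [-0.04  0.06 -0.06] gap 0.0498
tool cm to target [0.2  0.33 3.6 ]
tilt fix rotvec [-0.0091  0.0043 -0.    ]
```

Call:
send_rows:
  grip: [4,4,4,4,4,4,4,4]
  dp:
    - [0.1,0.2,0.6]
    - [0,0,0.6]
    - [0,0,0.6]
    - [0,0,0.5]
    - [0,0,0.3]
    - [0,0,0.2]
    - [0,0,0]
    - [0,0,0]
  delta_rot:
    - [-0.009,0.004,0]
    - [0,0,0]
    - [0,0,0]
    - [0,0,0]
    - [0,0,0]
    - [0,0,0]
    - [0,0,0]
    - [0,0,0]

```text
time: 26.5
ee_pos: [0.5611, 0.1867, 0.0361]
tcp_rot: [3.135, -0.001, 1.775]
contact_force: [-0.6, -0.2, -1.7]
finger_gap: 0.0497
```

```bash
python3 st.py 0.559 0.187 0.0267
```

```text
t 26.5 [0.5611 0.1867 0.0361] [ 3.1349e+00 -7.0000e-04  1.7755e+00] q [-0.71  0.85  0.57  1.83 -0.72  0.67  0.49] F [-0.6 -0.2 -1.7] M [-0.06  0.06  0.02] gap 0.0497
tool cm to target [ 0.07 -0.2   0.94]
tilt fix rotvec [ 0.0067 -0.0007 -0.    ]
```

Call:
send_rows:
  grip: [4,4,4,4,4,4,4,4]
  dp:
    - [0,0,0.15]
    - [0,0,0.15]
    - [0,0,0.15]
    - [0,0,0.15]
    - [0,0,0.1]
    - [0,0,0]
    - [0,0,0]
    - [0,0,0]
  delta_rot:
    - [0.004,0,0]
    - [0,0,0]
    - [0,0,0]
    - [0,0,0]
    - [0,0,0]
    - [0,0,0]
    - [0,0,0]
    - [0,0,0]

```text
time: 27.5
ee_pos: [0.5612, 0.1867, 0.0287]
tcp_rot: [3.139, -0.001, 1.776]
contact_force: [0.1, 0.7, -1.7]
finger_gap: 0.0499
```

```bash
python3 st.py 0.559 0.187 0.0267
```

```text
t 27.5 [0.5612 0.1867 0.0287] [ 3.1388e+00 -7.0000e-04  1.7756e+00] q [-0.71  0.86  0.57  1.83 -0.73  0.66  0.5 ] F [ 0.1  0.7 -1.7] M [-0.07  0.05  0.04] gap 0.0499
tool cm to target [ 0.07 -0.21  0.2 ]
tilt fix rotvec [ 0.0028 -0.0007 -0.    ]
```

Still hanging free. I'll lower the last 2 mm in small steps until I feel contact.

Call:
send_rows:
  grip: [4,4,4,4,4,4,4,4]
  dp:
    - [0,0,0.05]
    - [0,0,0.04]
    - [0,0,0.04]
    - [0,0,0.03]
    - [0,0,0]
    - [0,0,0]
    - [0,0,0]
    - [0,0,0]
  delta_rot:
    - [0.002,0,0]
    - [0,0,0]
    - [0,0,0]
    - [0,0,0]
    - [0,0,0]
    - [0,0,0]
    - [0,0,0]
    - [0,0,0]

```text
time: 28.5
ee_pos: [0.5613, 0.1868, 0.0271]
tcp_rot: [3.141, -0.001, 1.776]
contact_force: [0.2, 0.1, -2.3]
finger_gap: 0.0501
```

```bash
python3 st.py 0.559 0.187 0.0267
```

```text
t 28.5 [0.5613 0.1868 0.0271] [ 3.1408e+00 -7.0000e-04  1.7757e+00] q [-0.71  0.87  0.56  1.83 -0.73  0.66  0.5 ] F [ 0.2  0.1 -2.3] M [-0.06  0.04 -0.02] gap 0.0501
tool cm to target [ 0.07 -0.22  0.04]
tilt fix rotvec [ 0.0008 -0.0007 -0.    ]
```

Call:
send_rows:
  grip: [4,4,4,4,4,4,4,4]
  dp:
    - [0,0,0.03]
    - [0,0,0.03]
    - [0,0,0.03]
    - [0,0,0]
    - [0,0,0]
    - [0,0,0]
    - [0,0,0]
    - [0,0,0]
  delta_rot:
    - [0,0,0]
    - [0,0,0]
    - [0,0,0]
    - [0,0,0]
    - [0,0,0]
    - [0,0,0]
    - [0,0,0]
    - [0,0,0]

```text
time: 29.5
ee_pos: [0.5613, 0.1869, 0.027]
tcp_rot: [3.141, -0.001, 1.776]
contact_force: [-1.0, 0.1, 1.8]
finger_gap: 0.0495
```

```bash
python3 st.py 0.559 0.187 0.0267
```

```text
t 29.5 [0.5613 0.1869 0.027 ] [ 3.1406e+00 -1.5000e-03  1.7755e+00] q [-0.71  0.87  0.56  1.83 -0.73  0.66  0.5 ] F [-1.   0.1  1.8] M [-0.07  0.21  0.02] gap 0.0495
tool cm to target [ 0.05 -0.23  0.03]
tilt fix rotvec [ 0.001  -0.0015 -0.    ]
```

Contact: Fz changed from -2 to +2 N with the height stopped at the expected value. Release, then retreat straight up.

Call:
send_rows:
  grip: [5.5,6.5,8,9,9,9,9,9]
  dp:
    - [0,0,0]
    - [0,0,0]
    - [0,0,0]
    - [0,0,0]
    - [0,0,0]
    - [0,0,-0.5]
    - [0,0,-1]
    - [0,0,-1.5]
  delta_rot:
    - [0,0,0]
    - [0,0,0]
    - [0,0,0]
    - [0,0,0]
    - [0,0,0]
    - [0,0,0]
    - [0,0,0]
    - [0,0,0]

```text
time: 30.5
ee_pos: [0.5614, 0.1865, 0.0579]
tcp_rot: [3.141, -0.001, 1.775]
contact_force: [1.1, -0.2, 0.4]
finger_gap: 0.0903
```

```bash
python3 st.py 0.559 0.187 0.2; python3 - <<'E'
from h import *
s,p,R=tool()
im,d=cams.get_image("wrist"); cv2.imwrite("pics/w8.png",im); np.save("pics/w8.npy",d); np.savez("pics/w8p",p=p,R=R);nose("w8")
E
```

```text
t 30.5 [0.5614 0.1865 0.0579] [ 3.1410e+00 -6.0000e-04  1.7751e+00] q [-0.73  0.83  0.6   1.82 -0.69  0.72  0.47] F [ 1.1 -0.2  0.4] M [-0.07  0.1   0.01] gap 0.0903
tool cm to target [  0.11  -0.21 -14.21]
tilt fix rotvec [ 0.0006 -0.0006 -0.    ]
w8 nose z [0.0697 0.0701] top xy [0.5601 0.1877] nose rel TCP (tool) [-0.0118]
```

View pics/w8.png

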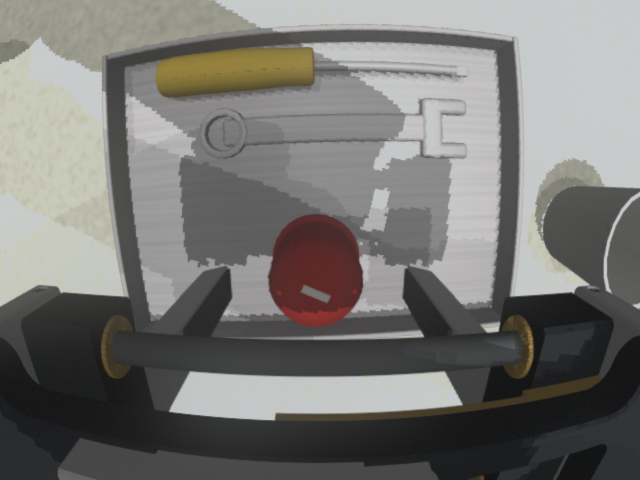

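The spinner stands upright on the tray floor (dome at (315,270), nose z = 0.070 = 4 + 66 mm). The wrench at (335,130) and the screwdriver at (310,72) are clear of it. I'll retreat up and check the whole scene.

Call:
send_rows:
  grip: [9,9,9,9,9,9,9,9]
  dp:
    - [0,0,-2]
    - [0,0,-3]
    - [0,0,-4]
    - [0,0,-4]
    - [0,0,-4]
    - [0,0,-4]
    - [0,0,-2]
    - [0,0,0]
  delta_rot:
    - [0,0,0]
    - [0,0,0]
    - [0,0,0]
    - [0,0,0]
    - [0,0,0]
    - [0,0,0]
    - [0,0,0]
    - [0,0,0]

```text
time: 31.55
ee_pos: [0.5622, 0.1856, 0.3035]
tcp_rot: [3.131, -0.003, 1.774]
contact_force: [-0.1, -0.5, 1.0]
finger_gap: 0.0898
```

```bash
python3 st.py; python3 - <<'E'
from h import *
for n in ("side","top","wrist"):
    im,d=cams.get_image(n); cv2.imwrite(f"pics/{n}9.png",im)
E
```

```text
t 31.55 [0.5622 0.1856 0.3035] [ 3.1307e+00 -2.5000e-03  1.7738e+00] q [-0.86  0.56  0.83  1.58 -0.44  1.19  0.26] F [-0.1 -0.5  1. ] M [-0.04  0.02  0.04] gap 0.0898
tilt fix rotvec [ 0.0109 -0.0025 -0.    ]
```

View pics/side9.png

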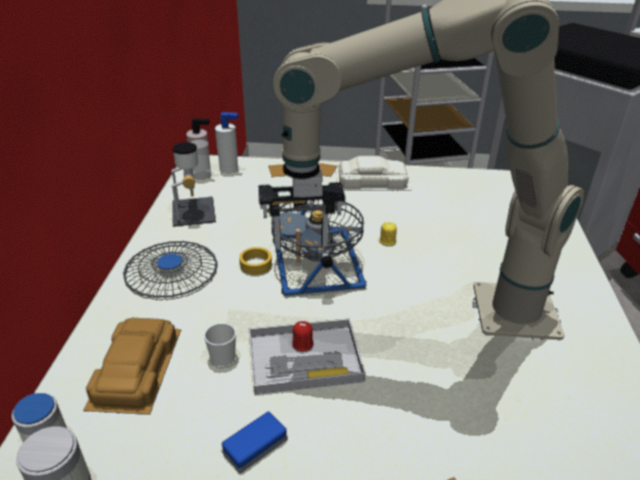

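View pics/wrist9.png

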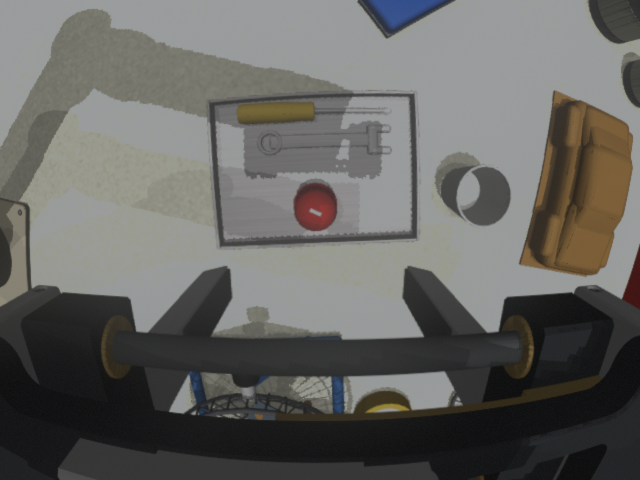

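The side view shows the spinner upright in the tray at (303,335). The tools, cup, tape, sanding block and yellow look-alike are all at their original pixels. The wrist view agrees, with the spinner at (315,206) and the robot well clear. Handing in.

```bash
python3 -c "
from plant import hand_in
print(hand_in())"
```

```text
the job is handed in; nothing more can be done
None
```

The red spinner is off the fan and standing upright, open rim down, on the free floor of the steel tray. I handed the job in at about 32 s of the 64 s allowed.

- **Unscrewing:** I turned it clockwise in two grasps, about 6 rad in all, following the thread up. The readings at the end of each move never passed about 3 N and 0.4 N m. I lifted it away once the hand stopped climbing, sank slightly and carried only the spinner's weight (about 2 N).
- **Placing:** I lowered it until the vertical force went from about -2 N to +2 N, released it and retreated straight up. The nose then measured 0.070 m, which is the 4 mm tray floor plus the 66 mm spinner.
- **Last pictures:** The screwdriver and wrench look unmoved, and so do the cup, tape, sanding block and yellow look-alike. The gripper was about 0.23 m above the spinner and touching nothing. The arm hid the lamp in the last side view. I took a last top picture but did not look at it, so the lamp was not checked at the end.
- **Readings that disagreed:**
  - Over the first 2 rad or so it climbed about 2 mm less than the pitch predicts. I put this down to play in the thread, and after that it matched the pitch.
  - The tray centre differed by about 5 mm between two camera measurements, well within the free floor.

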